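Find the unbolted trough cover and push it open

TASK

One of the four cover plates on the cable trough has been left unbolted. Press lightly on the ribbed back strip of one cover after another until you find the one that rocks, press it down so that its front edge tips up, then push that raised front edge up and over until the cover leans back on its stop, and leave it open with your hand clear. Use the fingertips only: do not grip a cover, do not force a bolted one, and leave everything lying on and around the trough where it is.

Things in the scene. Friction and masses are not known exactly. Their poses are not given: they have to be found in the camera images.
- trough: Grey sheet-steel cable trough, fixed: 200 mm deep (x), 620 long (y), 90 high. Origin: centre of its underside on the bench; x across it away from the robot, y along it to the left, z up. Four covers lie flush in its top along y at 116 mm pitch, 16 mm bars between; front rim 38 mm wide, rear rim 28. In a bay, terminals stand up to 57 mm below the covers' tops.
- cover_a_pivot (a point): Pivot axis (middle) of the leftmost (+y side of the trough) cover, 2 mm under its top face. All covers are alike: bare steel plate 130 x 100 x 4 mm. Turns with the cover: y along the pivot, x to its back edge, z out of its top. From pivot to front edge (-x, robot's side) 80 mm, to back edge 50 mm. Three low rubber ribs 60 mm long, centred 28 mm behind the pivot, mark where to press.
- cover_b_pivot (a point): Pivot axis (middle) of the second from the left cover, 2 mm under its top face. All covers are alike: bare steel plate 130 x 100 x 4 mm. Turns with the cover: y along the pivot, x to its back edge, z out of its top. From pivot to front edge (-x, robot's side) 80 mm, to back edge 50 mm. Three low rubber ribs 60 mm long, centred 28 mm behind the pivot, mark where to press.
- cover_c_pivot (a point): Pivot axis (middle) of the third from the left cover, 2 mm under its top face. All covers are alike: bare steel plate 130 x 100 x 4 mm. Turns with the cover: y along the pivot, x to its back edge, z out of its top. From pivot to front edge (-x, robot's side) 80 mm, to back edge 50 mm. Three low rubber ribs 60 mm long, centred 28 mm behind the pivot, mark where to press.
- cover_d_pivot (a point): Pivot axis (middle) of the rightmost cover, 2 mm under its top face. All covers are alike: bare steel plate 130 x 100 x 4 mm. Turns with the cover: y along the pivot, x to its back edge, z out of its top. From pivot to front edge (-x, robot's side) 80 mm, to back edge 50 mm. Three low rubber ribs 60 mm long, centred 28 mm behind the pivot, mark where to press.
- cover_a (a joint): Tilt of the leftmost (+y side of the trough) cover, rad: 0 shut, grows as its back strip goes down and its front edge rises; 1.57 upright, 1.75 on its stop, leaning slightly back. Bolted: gives at most 0.03. Unbolted: tips under 2 to 6 N on the ribs, stays at any angle it is left at (stiff pivot), then needs about 1 N at its front edge to turn on.
- cover_b (a joint): Tilt of the second from the left cover, rad: 0 shut, grows as its back strip goes down and its front edge rises; 1.57 upright, 1.75 on its stop, leaning slightly back. Bolted: gives at most 0.03. Unbolted: tips under 2 to 6 N on the ribs, stays at any angle it is left at (stiff pivot), then needs about 1 N at its front edge to turn on.
- cover_c (a joint): Tilt of the third from the left cover, rad: 0 shut, grows as its back strip goes down and its front edge rises; 1.57 upright, 1.75 on its stop, leaning slightly back. Bolted: gives at most 0.03. Unbolted: tips under 2 to 6 N on the ribs, stays at any angle it is left at (stiff pivot), then needs about 1 N at its front edge to turn on.
- cover_d (a joint): Tilt of the rightmost cover, rad: 0 shut, grows as its back strip goes down and its front edge rises; 1.57 upright, 1.75 on its stop, leaning slightly back. Bolted: gives at most 0.03. Unbolted: tips under 2 to 6 N on the ribs, stays at any angle it is left at (stiff pivot), then needs about 1 N at its front edge to turn on.
- pen: Red ballpoint pen, 125 mm long, 10 mm thick, lying along y on the trough's front rim. Bystander; origin at the middle of its underside.
- fuse_holder: Grey fuse holder, 18 x 58 x 18 mm, lying on the trough's rear rim. Bystander; origin at the middle of its underside.
- contactor: Grey and black contactor, 70 x 45 x 61 mm, standing on the left end of the trough. Bystander; origin at the middle of its underside.
- tape_roll: Roll of black tape, 60 mm across, 19 mm high, lying on the right end of the trough. Bystander; origin at the middle of its underside.
- mouse: Black computer mouse, about 95 x 60 x 34 mm, on the bench in front of the trough. Bystander; origin at the middle of its underside.
- meter: Black multimeter, 150 x 75 x 44 mm, lying on the bench in front of the trough. Bystander; origin at the middle of its underside.
- screwdriver: Screwdriver with a yellow handle, 170 mm long, lying along y on the bench behind the trough. Bystander; origin at the middle of its underside.

How it is judged (in metres and radians):
On the way, in this order (a step that is already met when the one before it is completed fails the run):
1. the unbolted cover is rocked by pressing on its back strip (((value of joint cover_a between 0.15 and 1.3 rad and contact force between the fingers and trough above 1 N) or (value of joint cover_b between 0.15 and 1.3 rad and contact force between the fingers and trough above 1 N) or (value of joint cover_c between 0.15 and 1.3 rad and contact force between the fingers and trough above 1 N) or (value of joint cover_d between 0.15 and 1.3 rad and contact force between the fingers and trough above 1 N))), for 0.1 s.
2. that cover is pushed over to its stop (value of joint any of cover_a, cover_b, cover_c, cover_d above 1.5 rad), for 0.1 s.
At the end, for the whole second after the job is handed in: One cover stands open at more than 1.5 rad (stop at 1.75) and at rest, the other three are shut (under 0.08 rad), and each bystander is within 20 mm of where it started (((value of joint cover_a above 1.5 rad and velocity of joint cover_a between -0.05 and 0.05 rad/s and value of joint each of cover_b, cover_c, cover_d below 0.08 rad) or (value of joint cover_b above 1.5 rad and velocity of joint cover_b between -0.05 and 0.05 rad/s and value of joint each of cover_a, cover_c, cover_d below 0.08 rad) or (value of joint cover_c above 1.5 rad and velocity of joint cover_c between -0.05 and 0.05 rad/s and value of joint each of cover_a, cover_b, cover_d below 0.08 rad) or (value of joint cover_d above 1.5 rad and velocity of joint cover_d between -0.05 and 0.05 rad/s and value of joint each of cover_a, cover_b, cover_c below 0.08 rad)) and distance of each of pen, fuse_holder, contactor, tape_roll, mouse, meter, screwdriver from where it was at the start of the episode below 0.02 m); the robot touches nothing.
It fails at once if a thing lying on or around the trough is lifted, or moved by more than 20 mm (distance of any of pen, fuse_holder, contactor, tape_roll, mouse, meter, screwdriver from where it was at the start of the episode above 0.02 m).
It fails at once if a cover is pinched between the fingers ((value of joint cover_a above 0.1 rad and x of the grasp point in the frame of cover_a_pivot between -0.08 and 0.05 m and y of the grasp point in the frame of cover_a_pivot between -0.05 and 0.05 m and z of the grasp point in the frame of cover_a_pivot between -0.004 and 0.004 m and contact force between the fingers and trough above 1 N) or (value of joint cover_b above 0.1 rad and x of the grasp point in the frame of cover_b_pivot between -0.08 and 0.05 m and y of the grasp point in the frame of cover_b_pivot between -0.05 and 0.05 m and z of the grasp point in the frame of cover_b_pivot between -0.004 and 0.004 m and contact force between the fingers and trough above 1 N) or (value of joint cover_c above 0.1 rad and x of the grasp point in the frame of cover_c_pivot between -0.08 and 0.05 m and y of the grasp point in the frame of cover_c_pivot between -0.05 and 0.05 m and z of the grasp point in the frame of cover_c_pivot between -0.004 and 0.004 m and contact force between the fingers and trough above 1 N) or (value of joint cover_d above 0.1 rad and x of the grasp point in the frame of cover_d_pivot between -0.08 and 0.05 m and y of the grasp point in the frame of cover_d_pivot between -0.05 and 0.05 m and z of the grasp point in the frame of cover_d_pivot between -0.004 and 0.004 m and contact force between the fingers and trough above 1 N)).
It fails at once if the trough or a cover is pressed with more than 50 N (contact force between the fingers and trough above 50 N).
It also fails if it takes over 61 s, if anything falls off the work surface, if the arm or the gripper's body presses on something with over 40 N, if the wrist force passes 120 N, or if a joint passes its speed limit or range.

ROBOT

A 6-joint arm with a two-finger parallel gripper is mounted at the origin on the work surface. World frame = base frame: x ahead of the robot, y to its left, z up, the work surface at z = 0. Lengths are in mm, angles in rad, forces in N, time in s.
With the tool pointing down it reaches from about 325 to 875 mm from the base axis. Payload 4.4 kg.
Tool frame: the origin (TCP) lies on the centre line of the jaws, within the pads' length; the fingertips stand ahead of it and the grasp point (between the pads) lies 6 mm ahead of it (ctrl.tcp_to_tips is the z of the fingertips in the tool frame, in mm); z points along the fingers, y is the direction in which the jaws open and shut (so a half turn about z gives the same grasp; the last joint's range is limited). The gripper opens to 85 mm and grips with 20 to 120 N. Pads are 22 mm wide; open, the fingers measure 114 mm over their backs; the gripper's body (76 mm by 85 mm) begins 54 mm behind the grasp point. The pads swing forward as they close: fully open they stand 13 mm farther back than shut.
Start: joints at [1.01, 0.207, 1.542, -0, 1.393, -0.15], TCP at [229.632, 527.159, 225.982] pointing down, gripper open.
Joint ranges: [-2.73, 2.73], [-0.86, 2.22], [0.23, 2.46], [-1.11, 4.25], [0.08, 2.63], [-2.82, 2.82]. Speed limits (rad/s): [2.79, 2.79, 3.14, 3.14, 3.14, 3.14].

INTERFACE

Orientations are given as a 3x3 rotation matrix whose columns are the frame's x, y, z axes.
In Python, from plant import ctrl, sensors, optics gives the robot as it stands. Calls block until the motion is done:
- ctrl.move_ptp(position, orientation): joint-space move of the TCP to a pose.
- ctrl.move_l(position, rot=None, vel=150, threshold=None): straight line of the TCP; rot=None keeps the orientation; vel is the mean speed in mm/s. With threshold (N) it stops when the force on the tool has changed by that much, and returns True; else False.
- ctrl.set_joints(angles): joint-space move.
- ctrl.gripper_to(opening, force=None): finger opening in mm; force is the grip in N (None keeps the last); returns when the fingers have stopped.
- ctrl.hold(seconds).
- ctrl.solve_ik(position, orientation): joint angles nearest the present ones, or None.
- sensors.read_state(): the state.
- optics.grab_frame(name): name is "scene" or "side" or "wrist"; returns (picture, depth): 480x640x3 uint8, red, green, blue; 480x640 float32, mm along the optical axis (not along the pixel's ray), 0 where there is no reading.
- optics.camera_params(name): a dict with "mtx" (3x3 intrinsics, pixels), "k1" (the pictures are not rectified: a ray, as slopes to the right and down, at radius r is drawn at 1 + k1 r^2 times it, then the intrinsics apply), "R" (3x3) and "t" (3): a world point X has camera coordinates R X + t; the wrist camera has in their place "T_tool_cam" (4x4, takes a point from camera to tool coordinates, whose origin is the TCP and whose axes are the flange's). Camera axes: x right, y down, z forward; pixel columns grow to the right and rows downward; lengths in mm; the calibration is good to about 2 mm. A picture is of the moment at which its call begins: read the wrist's pose just before it. camera_params takes no time and is no camera call.
A pose or a line that the arm cannot do raises ctrl.MotionError and nothing moves.
- ctrl.finish_job(): hands the job in, once; it reports no verdict.
The state is a dict: "t": time; "q": joint angles; "qvel": joint speeds; "tau": joint torques, N m; "eef_pos": TCP position; "eef_rot": TCP orientation; "force": force on the tool from outside, world axes, zero at the start; "wrist_torque": the same for the moment, N m; "grip_width": finger opening in mm.
Only numpy, scipy, OpenCV 4.12 (cv2) and the standard library are available. Lean on these libraries where they do the work, as an engineer would, in place of code of your own. Each camera call takes 0.05 s, during which the arm holds its last target. There are 200 camera calls.

## Working session

There is one attempt and no reset: what is moved stays moved. The work goes in short steps, each a Python script; the robot and the scene stay as the last script left them, time stands still between calls to the robot, and variables do not carry over. Pictures are saved under pics/ and viewed, about 8 in all and at most 12, crops included, and the job is handed in when it is done.

```bash
mkdir -p pics; ls; python3 - <<'E'
from plant import ctrl,sensors,optics
import cv2,numpy as np
for n in ["scene","side"]:
    p,d=optics.grab_frame(n); cv2.imwrite(f"pics/{n}0.png",p[:,:,::-1]); np.savez(f"pics/{n}0.npz",p=p,d=d)
    c=optics.camera_params(n); print(n,{k:np.round(v,3).tolist() for k,v in c.items()})
s=sensors.read_state(); print(s['t'],s['eef_rot'],s['force'],ctrl.tcp_to_tips)
E
```

```text
pics
scene {'mtx': [[500.356, 0.0, 327.439], [0.0, 500.356, 241.227], [0.0, 0.0, 1.0]], 'k1': 0.008, 'R': [[0.128, 0.992, 0.009], [0.855, -0.105, -0.508], [-0.502, 0.073, -0.862]], 't': [-82.944, -441.553, 1309.012]}
side {'mtx': [[465.266, 0.0, 316.987], [0.0, 465.266, 238.229], [0.0, 0.0, 1.0]], 'k1': 0.028, 'R': [[-0.997, -0.077, 0.023], [-0.061, 0.532, -0.845], [0.053, -0.843, -0.535]], 't': [544.833, 79.526, 877.24]}
0.1 [[-9.16799551e-01  3.99346096e-01 -1.13113601e-03]
 [ 3.99347566e-01  9.16797873e-01 -1.78365829e-03]
 [ 3.24726113e-04 -2.08697353e-03 -9.99997770e-01]] [-0.55228026 -0.02801276  0.22440494] 25.0
```

View pics/scene0.png

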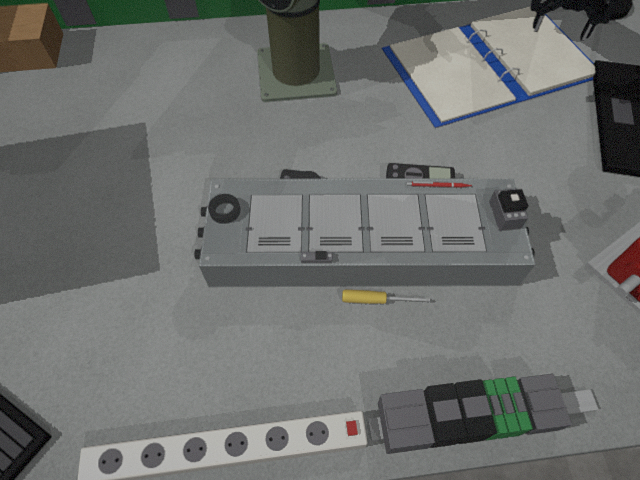

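View pics/side0.png

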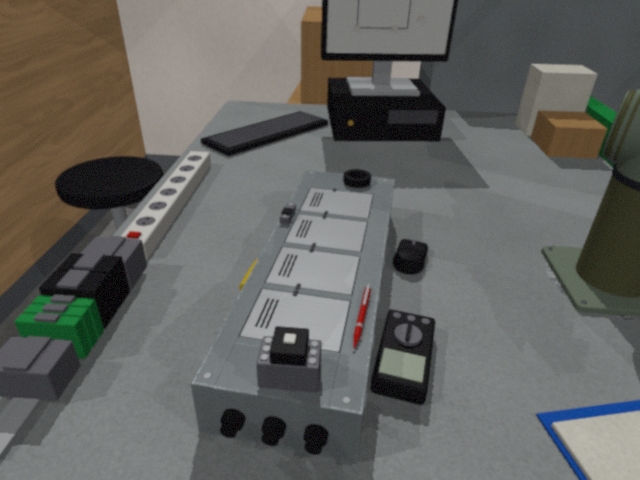

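The scene view shows covers d..a left to right at columns 275, 336, 396 and 455, with the ribs at row ~240. The pen is at (440,185), in front of a/b. The fuse holder is at (320,256), behind c; the contactor is at (511,205) and the tape at (224,208). The side view agrees.

```bash
cat > h.py <<'E'
import numpy as np,cv2
from plant import ctrl,sensors,optics
def ray(n,uv,z):
    c=optics.camera_params(n);k=c['k1']
    p=cv2.undistortPoints(np.float64(uv).reshape(-1,1,2),c['mtx'],np.array([k,0,0,0,0.])).reshape(-1,2)
    d=np.c_[p,np.ones(len(p))]@c['R']; o=-c['R'].T@c['t']
    return o+d*((z-o[2])/d[:,2])[:,None]
E
python3 - <<'E'
from h import *
f=np.load('pics/scene0.npz');g=cv2.cvtColor(f['p'],cv2.COLOR_RGB2GRAY)
print(g[222,[235,275,305,336,366,396,425,455,489]])
m=np.zeros_like(g);m[185:260,243:490]=g[185:260,243:490]>150
m=cv2.morphologyEx(m,cv2.MORPH_CLOSE,np.ones((1,1),np.uint8))
for c in cv2.findContours(m,cv2.RETR_EXTERNAL,cv2.CHAIN_APPROX_NONE)[0]:
    if cv2.contourArea(c)<1000: continue
    w=ray('scene',c.reshape(-1,2),90)[:,:2].astype(np.float32); r=cv2.minAreaRect(w); print(cv2.boundingRect(c),np.round(r[0],1),np.round(r[1],1),round(r[2],2))
h=cv2.cvtColor(f['p'],cv2.COLOR_RGB2HSV)
red=cv2.inRange(h,(0,120,80),(8,255,255))|cv2.inRange(h,(172,120,80),(180,255,255));red[:170]=0;red[200:]=0;red[:,480:]=0
v,u=np.nonzero(red);w=ray('scene',np.c_[u,v],95);print('pen',w.min(0),w.max(0))
d=f['d'];print(d[222,275],d[222,455])
f=np.load('pics/side0.npz');g=f['p']; 
m=(cv2.cvtColor(g,cv2.COLOR_RGB2GRAY)>165).astype(np.uint8);m[:180]=0;m[360:]=0;m[:,:235]=0;m[:,385:]=0
for c in cv2.findContours(m,cv2.RETR_EXTERNAL,cv2.CHAIN_APPROX_NONE)[0]:
    if cv2.contourArea(c)<600: continue
    w=ray('side',c.reshape(-1,2),90)[:,:2].astype(np.float32); r=cv2.minAreaRect(w); print('side',cv2.boundingRect(c),np.round(r[0],1),np.round(r[1],1),round(r[2],2))
E
```

```text
[116 142 113 143 110 142 111 137 108]
pen [456.82404273 194.75183779  95.        ] [479.8478709  312.98671642  95.        ]
969.6317 971.23846
side (245, 300, 100, 50) [555.1 266.7] [ 83.2 124.4] 82.1
```

```bash
python3 - <<'E'
from h import *
for n,t,roi in [('scene',127,(185,260,243,490)),('side',140,(180,360,235,385))]:
    f=np.load(f'pics/{n}0.npz');g=cv2.cvtColor(f['p'],cv2.COLOR_RGB2GRAY);a,b,c0,c1=roi
    m=np.zeros_like(g);m[a:b,c0:c1]=g[a:b,c0:c1]>t
    m=cv2.morphologyEx(m,cv2.MORPH_OPEN,np.ones((3,3),np.uint8))
    for c in cv2.findContours(m,cv2.RETR_EXTERNAL,cv2.CHAIN_APPROX_NONE)[0]:
        if cv2.contourArea(c)<600: continue
        w=ray(n,c.reshape(-1,2),90)[:,:2].astype(np.float32); r=cv2.minAreaRect(w); print(n,cv2.boundingRect(c),np.round(r[0],1),np.round(r[1],1),round(r[2],2))
f=np.load('pics/scene0.npz')
h=f['p'].astype(int);red=(h[...,0]>h[...,1]+40);red[:170]=0;red[200:]=0;red[:,480:]=0
v,u=np.nonzero(red);w=ray('scene',np.c_[u,v],95);print('pen',w.min(0),w.max(0),w[w[:,1].argmin()],w[w[:,1].argmax()])
E
```

```text
scene (426, 195, 59, 56) [557.1 258.9] [ 99.2 126.6] 83.04
scene (368, 195, 56, 56) [543.  144.3] [ 99.  126.8] 83.26
scene (310, 195, 52, 56) [529.   29.7] [ 97.9 126.7] 83.3
scene (248, 195, 54, 57) [515.9 -85.7] [ 98.5 128.2] 83.19
side (242, 290, 106, 61) [555.7 260.7] [ 99.6 129.4] 83.17
side (268, 248, 90, 46) [542.  146.1] [ 98.7 128.5] 83.71
side (287, 215, 78, 36) [528.6  30.8] [ 97.5 127.7] 83.53
side (302, 189, 69, 28) [515.  -84.3] [ 95.1 127.1] 83.84
pen [456.82404273 194.75183779  95.        ] [480.33654938 312.98671642  95.        ] [464.22159469 194.75183779  95.        ] [478.63207397 312.98671642  95.        ]
```

```bash
cat >> h.py <<'E'
C={'a':(556.6,259.5),'b':(542.6,145),'c':(528.8,30.2),'d':(515.5,-85)}
a=np.radians(6.75);X=np.array([np.cos(a),-np.sin(a)]);Y=np.array([np.sin(a),np.cos(a)])
R=np.array([[-X[0],Y[0],0],[-X[1],Y[1],0],[0,0,-1.]])
def pose(c,x,ztip,y=0):  # x,y in pivot axes; z of fingertips in world
    p=np.array(C[c])+(15+x)*X+y*Y
    return [p[0],p[1],ztip+ctrl.tcp_to_tips]
def st():
    s=sensors.read_state();return round(s['t'],2),np.round(s['eef_pos'],1),np.round(s['force'],1)
E
python3 - <<'E'
from h import *
ctrl.gripper_to(0,20);print(ctrl.tcp_to_tips,sensors.read_state()['grip_width'])
ctrl.move_ptp(pose('a',29,185),R)
for c in 'abcd':
    ctrl.move_l(pose(c,29,115),vel=200); 
    ctrl.move_l(pose(c,29,98),vel=60); ctrl.hold(.2)
    b=ctrl.move_l(pose(c,29,78),vel=15,threshold=8)
    print(c,b,st())
    if not b: break
    ctrl.move_l(pose(c,29,115),vel=100)
ctrl.hold(.3);print(st())
p,d=optics.grab_frame('side');cv2.imwrite('pics/side1.png',p[:,:,::-1])
E
```

```text
25.0 0.2868089964744239
a False (5.17, array([600.4, 254.4, 103.2]), array([ 0.2,  0.2, -0.7]))
(5.47, array([600.3, 254.4, 103.1]), array([ 0.2,  0.3, -0.7]))
```

View pics/side1.png

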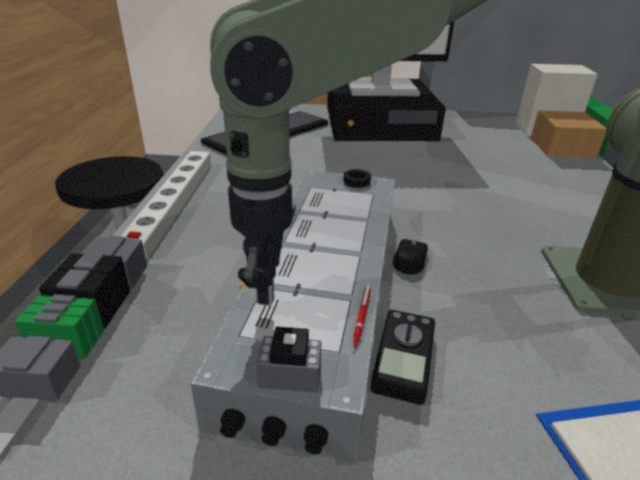

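Side view: the tip at (263,301) sits at or just above rib height and the cover hasn't tilted, with no force yet. The tips are therefore higher than tcp_to_tips suggests. I'll check by projection and keep descending slowly with the threshold.

```bash
python3 - <<'E'
from h import *
c=optics.camera_params('side')
for z in (78,90,100,110):
    q=c['R']@np.array([600.3,254.4,z])+c['t'];k=c['mtx']@(q/q[2]);print(z,k[:2].round())
for z in range(76,54,-2):
    b=ctrl.move_l(pose('a',29,z),vel=12,threshold=8); print(z,b,st())
    if b: break
p,d=optics.grab_frame('side');cv2.imwrite('pics/side2.png',cv2.resize(p[150:400,180:480,::-1],None,fx=2,fy=2))
E
```

```text
78 [266. 318.]
90 [266. 312.]
100 [266. 306.]
110 [265. 301.]
76 False (5.83, array([600.1, 254.3, 100.7]), array([ 0.9, -0.4,  0.3]))
74 False (6.15, array([600.1, 254.3,  98.8]), array([-0.7,  0.3, -0.3]))
72 False (6.47, array([600.2, 254.3,  96.8]), array([ 0.4, -0.5, -0.5]))
70 False (6.78, array([600.2, 254.3,  94.8]), array([-0.3, -0.1, -0.4]))
68 False (7.1, array([600.2, 254.3,  92.8]), array([-0.2,  0.8,  0.9]))
66 False (7.42, array([600.2, 254.3,  90.8]), array([-0.7, -0.1, -0.4]))
64 False (7.73, array([600.2, 254.3,  88.8]), array([-0.9,  0.7,  0.7]))
62 False (8.05, array([600.2, 254.3,  86.8]), array([0.4, 0.1, 0.1]))
60 False (8.37, array([600.2, 254.3,  84.9]), array([ 0.1, -0.4, -0.6]))
58 False (8.68, array([600.4, 254.3,  83.3]), array([-0.3,  0.6,  3. ]))
56 False (9.0, array([600.4, 254.3,  81. ]), array([-0.3, -0.3,  2. ]))
```

View pics/side2.png

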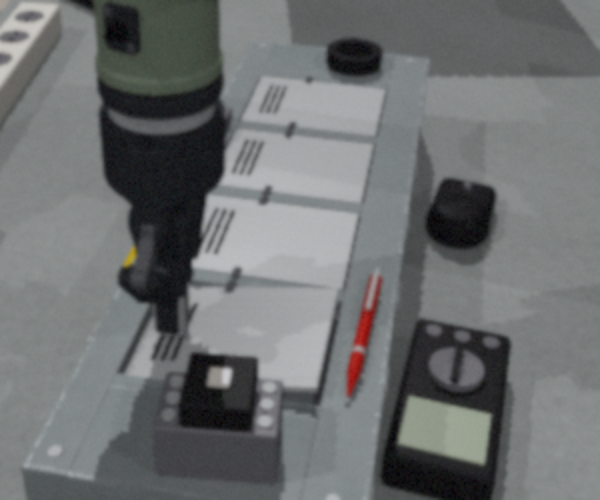

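Cover a rocks: its front edge, at about (320,390) in the crop, is raised with a gap beneath. But contact came with the TCP reading z≈84, which doesn't fit tips 25 mm ahead of it. I'll check that against the wrist depth before going on.

```bash
python3 - <<'E'
from h import *
s=sensors.read_state();p,d=optics.grab_frame('wrist');c=optics.camera_params('wrist')
cv2.imwrite('pics/w1.png',p[:,:,::-1]);T=np.array(c['T_tool_cam']);print(T.round(2).tolist(),c['k1'])
v,u=np.mgrid[0:480:6,0:640:6];z=d[v,u];ok=z>0
q=cv2.undistortPoints(np.float64(np.c_[u[ok],v[ok]]).reshape(-1,1,2),c['mtx'],np.array([c['k1'],0,0,0,0.])).reshape(-1,2)
P=np.c_[q,np.ones(len(q))]*z[ok][:,None];P=P@T[:3,:3].T+T[:3,3];W=P@s['eef_rot'].T+s['eef_pos']
h,e=np.histogram(W[:,2],np.arange(-60,200,5))
print([(int(a),int(b)) for a,b in zip(e,h) if b>20])
# tool-frame z of near points around tool axis
n=(np.hypot(P[:,0],P[:,1])<40);h,e=np.histogram(P[n,2],np.arange(-100,100,5));print('tool',[(int(a),int(b)) for a,b in zip(e,h) if b>3])
# scene-cam depth: heights near tool and gripper
for n in('scene','side'):
    p,d=optics.grab_frame(n);c=optics.camera_params(n)
    v,u=np.mgrid[0:480,0:640];ok=d>0
    q=cv2.undistortPoints(np.float64(np.c_[u[ok],v[ok]]).reshape(-1,1,2),c['mtx'],np.array([c['k1'],0,0,0,0.])).reshape(-1,2)
    W=(np.c_[q,np.ones(len(q))]*d[ok][:,None]-c['t'])@c['R']
    r=W[:,:2]-np.array(C['a'])-15*X;x=r@X;y=r@Y
    for x0 in(-90,-75,-60,-45,-30,-15,0,10,45):
        m=(abs(x-x0)<4)&(y>0)&(y<45);print(n,x0,m.sum(),np.percentile(W[m,2],[10,50,90]).round(1) if m.sum() else '')
    m=(abs(x-29)<14)&(abs(y)<18)&(W[:,2]<250);h,e=np.histogram(W[m,2],np.arange(60,250,5));print([(int(a),int(b)) for a,b in zip(e,h) if b>0])
E
```

```text
[[-0.0, -0.96, -0.29, 73.28], [1.0, -0.0, 0.0, 0.19], [-0.0, -0.29, 0.96, -148.52], [0.0, 0.0, 0.0, 1.0]] -0.017742372616299112
[(-5, 28), (0, 211), (80, 123), (85, 953), (90, 3398), (95, 735), (100, 709), (105, 64), (110, 70), (115, 77), (120, 93), (125, 125), (130, 192), (135, 137), (140, 182), (145, 99), (150, 98), (155, 169), (160, 219), (165, 213), (170, 313), (175, 197), (180, 102)]
tool [(-100, 98), (-95, 141), (-90, 113), (-85, 136), (-80, 144), (-75, 92), (-70, 73), (-65, 139), (-60, 91), (-55, 48), (-50, 15), (-45, 27), (-40, 6), (-35, 17), (-30, 12), (-25, 12), (-20, 11), (-15, 54), (-10, 270), (-5, 100)]
scene -90 71 [ 88.  487.6 490. ]
scene -75 308 [406.6 454.5 482.9]
scene -60 331 [403.6 448.3 476.2]
scene -45 329 [398.7 443.3 470.1]
scene -30 257 [415.2 448.6 464. ]
scene -15 178 [431.1 453.9 458.5]
scene 0 163 [434.3 446.4 452.4]
scene 10 168 [437.2 440.2 448.3]
scene 45 591 [ 82.9 334.  434.5]
[(75, 12), (80, 92), (85, 21), (90, 18), (95, 24), (100, 24), (105, 26), (110, 19), (115, 16), (120, 18), (125, 20), (130, 34), (135, 39), (140, 13), (145, 11), (150, 9), (155, 8), (160, 7), (165, 9), (170, 13), (175, 3), (185, 2)]
side -90 982 [ 90.2 438.7 474.1]
side -75 1064 [102.7 436.4 473.4]
side -60 1098 [100.4 431.4 470.3]
side -45 1082 [ 98.1 424.7 463.9]
side -30 1042 [378.5 421.6 458.5]
side -15 647 [ 93.7 428.8 454.6]
side 0 1201 [224.7 290.9 343.2]
side 10 1171 [162.2 277.7 339.8]
side 45 809 [ 82.5 278.6 355.1]
[(80, 60), (85, 116), (90, 26), (95, 56), (100, 42), (105, 53), (110, 52), (115, 33), (120, 9), (125, 10), (130, 32), (135, 31), (140, 16), (145, 16), (150, 28), (155, 26), (160, 10), (165, 7), (170, 2), (180, 7), (185, 14), (190, 22), (195, 11), (200, 1)]
```

View pics/w1.png

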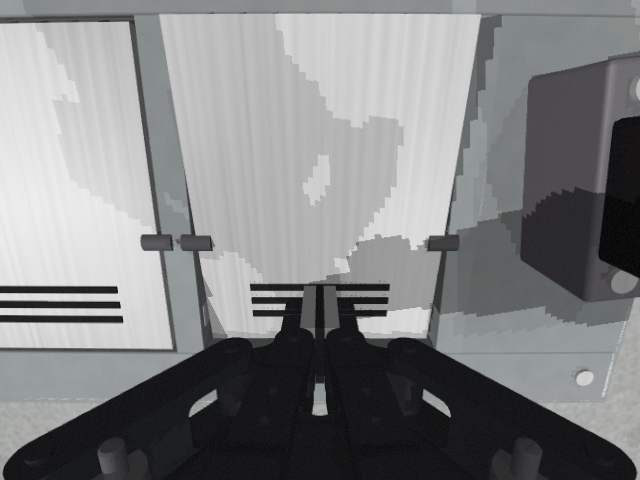

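Wrist depth agrees with the arm's z (bench at 0, trough top at 90) and shows the shut tips at tool z ≈ -6, not +25. I'll use the measured value. The tool will be tilted while pressing so that the nominal grasp point stays away from the plate's plane.

```bash
cat >> h.py <<'E'
TIP=-6.
def Rt(al):
    z=np.r_[-np.sin(al)*X,-np.cos(al)];y=np.r_[Y,0];return np.c_[np.cross(y,z),y,z]
def tp(x,z,al=0,y=0):  # tip centre at pivot-frame x,y; world z
    p=np.r_[np.array(C['a'])+(15+x)*X+y*Y,z];return list(p-TIP*Rt(al)[:,2])
def tilt():  # cover a slope from side depth
    p,d=optics.grab_frame('side');c=optics.camera_params('side')
    v,u=np.mgrid[170:400,200:400];ok=d[v,u]>0
    q=cv2.undistortPoints(np.float64(np.c_[u[ok],v[ok]]).reshape(-1,1,2),c['mtx'],np.array([c['k1'],0,0,0,0.])).reshape(-1,2)
    W=(np.c_[q,np.ones(len(q))]*d[v,u][ok][:,None]-c['t'])@c['R']
    r=W[:,:2]-np.array(C['a'])-15*X;x=r@X;y=r@Y
    m=(x>-78)&(x<-15)&(abs(y)<42)&(W[:,2]<175)&(W[:,2]>84);return p,np.c_[x,y,W[:,2]][m]
def slope():
    p,A=tilt();k=np.ones(len(A),bool)
    for _ in range(5):
        f=np.polyfit(A[k,0],A[k,2],1);k=abs(A[:,2]-np.polyval(f,A[:,0]))<6
    return p,round(float(np.arctan(-f[0])),3),int(k.sum())
E
python3 - <<'E'
from h import *
p=sensors.read_state()['eef_pos'];ctrl.move_l([p[0],p[1],115],vel=80)
print(slope()[1:])
ctrl.move_l(tp(26,110,.35,-8),rot=Rt(.35),vel=100);ctrl.hold(.2)
for z in (92,88,84,81,79):
    b=ctrl.move_l(tp(26,z,.35,-8),vel=20,threshold=15); s=slope();print(z,b,st(),s[1:])
    if b or s[1]>.45: break
ctrl.hold(.3);print(st())
cv2.imwrite('pics/side3.png',cv2.resize(s[0][150:400,180:480,::-1],None,fx=2,fy=2))
E
```

```text
(0.165, 1724)
92 False (11.62, array([594.5, 247. ,  86.6]), array([-0.6, -0.3, -0.2])) (0.163, 1718)
88 False (12.03, array([594.2, 246.9,  82.3]), array([ 0.4, -0.1,  0.5])) (0.171, 1724)
84 False (12.43, array([594.4, 246.9,  78.1]), array([-0.1, -0.2,  0.5])) (0.28, 1722)
81 False (12.78, array([594.4, 247. ,  75.3]), array([0.3, 0.5, 0.9])) (0.354, 1706)
79 False (13.07, array([594.3, 247.1,  73.5]), array([-0.2,  0.8,  3.5])) (0.432, 1616)
(13.38, array([594.3, 247.1,  73.5]), array([-1.4,  0.7,  4. ]))
```

View pics/side3.png

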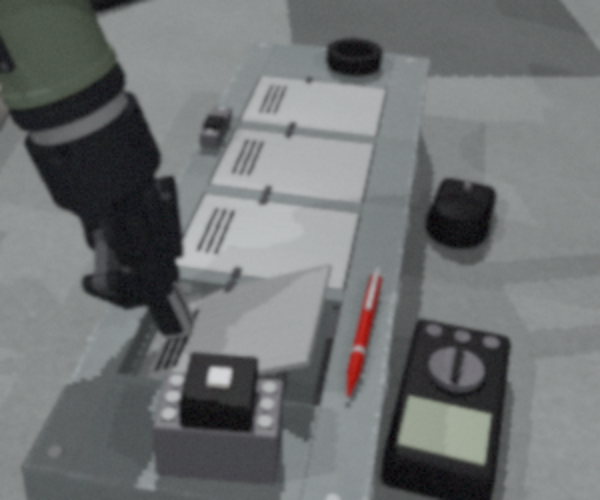

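The cover is at about 0.43 rad, with its front edge clearly raised around (300,360) in the crop, and everything else undisturbed. Next I go round to the front, clear of the pen, and push the edge along its arc.

```bash
python3 - <<'E'
from h import *
y=-12
ctrl.move_l(tp(30,105,.35,-8),vel=80); ctrl.move_l(tp(20,185,.0,y),rot=Rt(0),vel=150)
ctrl.move_l(tp(-108,185,0,y),vel=200); ctrl.move_l(tp(-108,109,0,y),vel=100);ctrl.hold(.2)
print(st(),slope()[1:])
for t in np.arange(.45,1.76,.13):
    ex=-80*np.cos(t);ez=88+80*np.sin(t);rel=-13+5*(t-.45)/1.3
    b=ctrl.move_l(tp(ex-11+2,ez+rel,0,y),vel=40,threshold=15);print(round(t,2),b,*st())
    if b: break
p,d=optics.grab_frame('side');cv2.imwrite('pics/side4.png',p[:,:,::-1])
E
```

```text
(16.43, array([463.5, 258.8, 103.9]), array([-0.1, -0.1, -0.4])) (0.432, 1617)
0.45 False 17.31 [485.8 255.7 102.7] [-9.1  1.4  4.5]
0.58 False 17.73 [491.2 255.2 113. ] [-9.6  1.3  6.4]
0.71 False 18.14 [498.3 254.4 122.3] [-9.  -0.2  7.5]
0.84 False 18.56 [508.4 253.2 130.1] [-0.6 -0.5  0.7]
0.97 False 18.98 [517.1 252.  137.3] [-0.1  0.5 -0. ]
1.1 False 19.39 [525.7 251.2 143.1] [ 0.4 -0.6  0. ]
1.23 False 19.81 [535.1 250.  147.7] [-0.5 -0.1  0.2]
1.36 False 20.23 [545.1 248.8 150.9] [-0.  -0.9  0. ]
1.49 False 20.63 [555.2 247.6 152.9] [-0.7  0.2 -0.1]
1.62 False 21.04 [565.5 246.3 153.5] [-0.1 -0.6 -0.3]
1.75 True 21.32 [569.5 245.9 152.3] [-1.6  0.5  2.7]
```

View pics/side4.png

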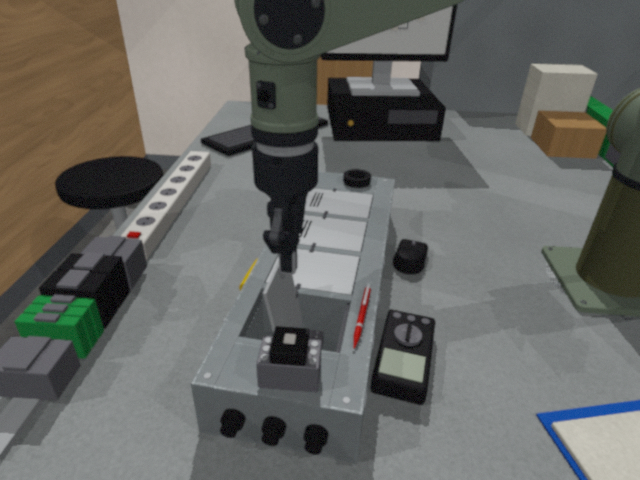

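The cover stands upright, from about (275,265) to (295,325), and the last step ended on contact with the stop. I'll back off toward the robot and verify.

```bash
python3 - <<'E'
from h import *
p=sensors.read_state()['eef_pos'];q=p.copy();q[:2]-=50*X;ctrl.move_l(list(q),vel=60)
q[2]+=90;ctrl.move_l(list(q),vel=150);q[:2]-=110*X;ctrl.move_l(list(q),vel=200);ctrl.hold(.3)
print(st())
for n in('side','scene'):
    p,d=optics.grab_frame(n);cv2.imwrite(f'pics/{n}5.png',p[:,:,::-1]);c=optics.camera_params(n)
    v,u=np.mgrid[150:400,200:520];ok=d[v,u]>0
    z=cv2.undistortPoints(np.float64(np.c_[u[ok],v[ok]]).reshape(-1,1,2),c['mtx'],np.array([c['k1'],0,0,0,0.])).reshape(-1,2)
    W=(np.c_[z,np.ones(len(z))]*d[v,u][ok][:,None]-c['t'])@c['R'];r=W[:,:2]-np.array(C['a'])-15*X
    x,y,h=r@X,r@Y,W[:,2];m=(abs(y)<48)&(abs(x)<40)&(h>95)&(h<175)
    for h0 in range(100,175,15):
        k=m&(abs(h-h0)<5);print(n,h0,k.sum(),np.median(x[k]).round(1) if k.any() else '')
a=np.hstack([cv2.imread('pics/side5.png')[160:420,190:450],cv2.imread('pics/scene5.png')[130:390,190:550]]);cv2.imwrite('pics/chk.png',a)
E
```

```text
(24.09, array([411.3, 264.4, 241.8]), array([-0.3, -0.7,  0.5]))
side 100 136 -0.1
side 115 171 2.6
side 130 173 5.4
side 145 184 8.1
side 160 189 10.7
scene 100 100 3.8
scene 115 101 6.7
scene 130 112 9.2
scene 145 109 12.1
scene 160 156 14.7
```

View pics/chk.png

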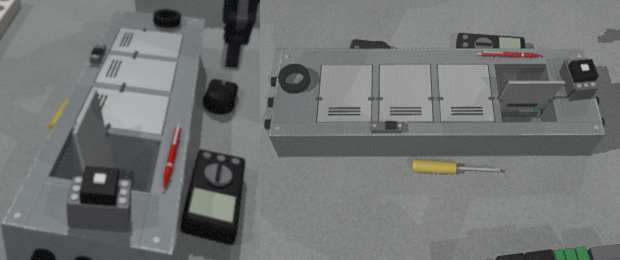

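Cover a leans back at a slope of 2.7/15, which gives 1.57 + 0.18 = 1.75 rad, so it is on its stop. Both views show the other three flush, the bystanders in place and the hand clear.

```bash
python3 -c "
from h import *
ctrl.finish_job();print(st())"
```

```text
the job is handed in; nothing more can be done
the job is handed in; nothing more can be done
```

The unbolted cover was the leftmost one, cover a, and it now stands open on its stop. The job was handed in at about 24 s of the 61 s allowed; the controller gives no verdict.

- **What I did:** I pressed cover a's ribs with shut fingertips and it rocked to about 0.43 rad under roughly 4 N. I then pushed its raised front edge round its arc until it met the stop. Cover a was the first one I tried, so the other three were never touched.
- **Last checks:** Depth from both fixed cameras puts cover a at about 1.75 rad. The other three covers look shut, the bystanders look undisturbed and the hand is clear. I judged those by eye from the final pictures and did not re-measure positions.
- **Disagreement:** The shut fingertips touched about 31 mm further back than `ctrl.tcp_to_tips` (25 mm) says, at about -6 mm in the tool frame. The first press therefore stopped short of the cover. I used the measured value from then on and tilted the tool for the second press to keep the grasp point away from the plate.
- **Pinch margin:** If the grasp point really is 6 mm ahead of the TCP, it was about 7–8 mm from the plate's plane when closest, against the 4 mm limit. I worked this out from geometry and did not measure it.
- **Forces:** The highest force I read was about 12 N, early in the edge push. The final move stopped on its 15 N threshold at the stop.

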